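Shut the utensil tray beside the barbecue

ROBOT

A 6-joint arm with a two-finger parallel gripper is mounted at the origin on the work surface. World frame = base frame: x ahead of the robot, y to its left, z up, the work surface at z = 0. Lengths are in m, angles in rad, forces in N, time in s.
With the tool pointing down it reaches from about 0.25 to 0.725 m from the base axis. Payload 4 kg.
Tool frame: the origin (TCP) lies on the centre line of the jaws, within the pads' length; the fingertips stand tip_reach ahead of it and the grasp point (between the pads) lies 5 mm behind it (tip_reach is the distance from the TCP to the fingertips, in m); z points along the fingers, y is the direction in which the jaws open and shut (so a half turn about z gives the same grasp; the last joint's range is limited). The gripper opens to 85 mm and grips with 20 to 120 N. Pads are 22 mm wide; open, the fingers measure 114 mm over their backs; the gripper's body (76 mm by 85 mm) begins 54 mm behind the grasp point. The pads swing forward as they close: fully open they stand 13 mm farther back than shut.
Start: joints at [1.186, 0.241, 0.005, 1.335, 0, 1.571], TCP at [0.188, 0.463, 0.245] pointing down, gripper open.
Joint ranges: [-2.72, 2.72], [-1.05, 1.87], [-1.09, 1.28], [-1.99, 2.15], [-1.42, 1.44], [-3.14, 3.14]. Speed limits (rad/s): [2.79, 2.79, 3.14, 3.14, 3.14, 3.14].

INTERFACE

Orientations are given as a unit quaternion [x, y, z, w].
In Python, from workcell import * gives the robot as it stands.
- The arm moves only by the tool arm_command, never from a script. Its arguments are lists of equal length, an entry for each row: "translation": the shift along the tool's x, y, z in cm, a list of three; "turn": the turn about the tool's z in rad; "hand": the closure, from 0 (fully open) to 1 (shut). In form: {"translation": [[x, y, z], ...], "turn": [turn, ...], "hand": [hand, ...]}. A call has 1 to 5 rows; each row is the pose to reach, as a shift and turn from the pose commanded when the call began, along the tool's axes at that moment; what a row does not reach only later rows make up. A row lasts 1/12 s, in which the tool goes at most 41.7 mm and 7.16 degrees, less where a joint would pass 70% of its speed; a pose out of reach is approached as far as the arm can. A call with a gripper value outside its range is refused whole. The fingers move at their own pace and stop on an object; the grip force is fixed at half the most. Time passes only in rows, so rows that repeat a pose let the fingers close. It gives the time, the measured TCP pose, the force and the opening at its end, in the units of the state.
- get_obs(): the state, without advancing time (a new reading comes with each control period).
- camera(name): name is "side" or "top"; returns (picture, depth): 400x640x3 uint8, red, green, blue; 400x640 float32, m along the optical axis (not along the pixel's ray), 0 where there is no reading.
- camera_info(name): a dict with "mtx" (3x3 intrinsics, pixels), "world_to_cam" (4x4, takes a point from world to camera coordinates). Camera axes: x right, y down, z forward; pixel columns grow to the right and rows downward; lengths in m; the calibration is good to about 2 mm. A picture is of the moment at which its call begins. camera_info takes no time and is no camera call.
- job_done(): hands the job in, once; it reports no verdict.
Trained networks look in the newest picture that a camera, given by its name, has taken for a name from the list of things; names that differ only in an ending like _2 or _b are one class to them, and where a whole thing is asked for, a point or a joint stands for the part that bears it (a point fixed in the world has none). Each returns a list of dicts, best first, with "conf" (0 to 1); they miss things now and then, are a little off and sometimes report something else, mostly with a low value. They report only what shows in the picture. A call takes as long as a camera call. They do not tell look-alikes from the thing itself.
- search_frame(camera, name): "location" ([row, column] in pixels, amid what is visible of it).
- spot_point(camera, name): "location" ([row, column] in pixels: a listed point, or the origin of a listed thing).
The state is a dict: "clock": time; "joint_pos": joint angles; "joint_vel": joint speeds; "tau": joint torques, N m; "eef_pos": TCP position; "tool_rot": TCP orientation; "ft_force": force on the tool from outside, world axes, zero at the start; "ft_torque": the same for the moment, N m; "grip_width": finger opening in m.
Only numpy, scipy, OpenCV 4.12 (cv2) and the standard library are available. Lean on these libraries where they do the work, as an engineer would, in place of code of your own. Each camera call takes 0.05 s, during which the arm holds its last target. There are 200 camera calls.

TASK

Shut the utensil tray by pushing alone, pinching and lifting nothing: push the sticking-out handle end of the tongs with a fingertip until the tongs have slid off the rim and lie wholly down in the tray. Then tip the standing aluminium flap over from its outer side and ease it down, without slamming it, until it is fully shut on the rim, and take the hand away. Keep off the flap's tray-side face, and leave the salt grinder, ramekin, skewer holder and spatula as they stand.

Things in the scene. Friction and masses are not known exactly. Their poses are not given: they have to be found in the camera images.
- tray: Fixed rendered block on the ledge with the recessed steel utensil tray, open on top: outside 295 (x) x 170 (y) x 72 mm high (rim 72 mm above the ledge), walls 15 mm thick; recess 265 (x) x 140 (y) mm, floor 25 mm above the ledge. Origin: centre of its underside, on the ledge. x axis: along its length, away from the robot; y: left, towards the hinged side; z up.
- flap (a joint): Angle of the aluminium flap, rad: 0 = shut flat on the rim, 1.57 = upright, 1.95 = leaning back to the left on its stop; starts at 1.55 to 1.9. The hinge is stiff: the flap stays at any angle where it is left, so it must be pushed all the way down, with 1 to 7 N near its free edge. Flat sheet 300 mm long (along the tray's x, centred on the tray), 3.5 mm thick, free edge 172 mm from the hinge axis.
- flap_hinge (a point): Middle of the flap's hinge axis, which runs along the tray's x on the left (+y) rim: 80 mm to the +y side of the tray's origin, 75 mm above the ledge.
- flap_edge (a point): Middle of the flap's free edge, on the outer face, 172 mm from the hinge axis. The outer face is the top face when shut (75.5 mm above the ledge, 0.5 mm outside the hinge axis); with the flap up it looks left (tray's +y), away from the tray. A lip 16 mm deep is folded along the edge to the tray side, and a dark stiffening pan (250 x 110 x 4 mm) sits on the tray-side face.
- tongs: Loose stainless tongs with black grips, locked shut, lying on their side: 220 mm long (their x axis, handle end to heads), 29 mm wide, 24 mm high at the heads, 100 to 210 g. Origin: middle of the length, on the underside. At the start the heads rest on the tray's floor and the handle slopes up (15 degrees) over the tray's near (-x) wall, ending 20 to 35 mm outside it.
- tongs_end (a point): Centre of the flat end face of the tongs' handle (26 mm wide, 18 mm high). Pushed there along the tray's +x the tongs slide easily; once the end has passed the near wall's inner face (132 mm from the tray's origin) the handle drops in, at the latest when the finger draws back. The tray has about 40 mm of spare length. Lying in the tray it is 12 mm above the floor.
- tongs_head (a point): Point between the tongs' heads, 5 mm from their front end and 215 mm from tongs_end; lying in the tray it is 12 mm above the tray's floor.
- grinder: Glass salt grinder with a steel top, upright on the ledge, 52 mm diameter, 134 mm high. Origin: centre of its underside, z axis up. Leave alone.
- ramekin: White ceramic ramekin, open upwards, 82 mm diameter, 46 mm high. Origin: centre of its underside, z axis up. Leave alone.
- skewers: Bamboo skewer holder, 68 mm diameter, 95 mm high, with skewers up to 165 mm above the ledge. Origin: centre of its underside, z axis up. Leave alone.
- spatula: Red plastic spatula lying flat on the ledge, 300 mm long (its x axis, handle towards -x). Leave alone.
Things that resemble listed ones, but are neither listed nor needed, are in the scene too. Of the things that look like the tongs, the middle-sized one is meant.

How it is judged:
On the way, in this order (a step that is already met when the one before it is completed fails the run):
1. the tongs lie wholly down in the tray while the flap still stands open (x of tongs_end in the frame of tray between -0.138 and 0.138 m and y of tongs_end in the frame of tray between -0.072 and 0.072 m and z of each of tongs_end, tongs_head in the frame of tray below 0.056 m and x of tongs_head in the frame of tray between -0.138 and 0.138 m and y of tongs_head in the frame of tray between -0.072 and 0.072 m and linear speed of tongs below 0.03 m/s and value of joint flap above 1 rad), for 0.2 s.
2. the flap is shut on the rim (value of joint flap below 0.035 rad), for 0.2 s.
At the end, for the whole second after the job is handed in: The flap is shut to within 0.035 rad (6 mm at its free edge) and at rest; both ends of the tongs are inside the recess, more than 16 mm below the rim, and at rest; grinder, ramekin, skewer holder and spatula are within 25 mm of where they started, the first three upright (value of joint flap below 0.035 rad and velocity of joint flap between -0.05 and 0.05 rad/s and x of tongs_end in the frame of tray between -0.138 and 0.138 m and y of tongs_end in the frame of tray between -0.072 and 0.072 m and z of each of tongs_end, tongs_head in the frame of tray below 0.056 m and x of tongs_head in the frame of tray between -0.138 and 0.138 m and y of tongs_head in the frame of tray between -0.072 and 0.072 m and linear speed of tongs below 0.03 m/s and distance of each of grinder, ramekin, skewers, spatula from where it was at the start of the episode below 0.025 m and angle between each of grinder, ramekin, skewers's own z axis and vertical below 0.15 rad); the robot touches nothing.
It fails at once if the tongs are lifted (an end rises about 30 mm) (z of tongs_end in the frame of tray above 0.125 m or z of tongs_head in the frame of tray above 0.065 m).
It fails at once if the tongs are pinched (both arms squeezed by the fingers with more than 12 N) ((contact force between the fingers and tongs_c0 above 12 N or contact force between the fingers and tongs_c1 above 12 N) and (contact force between the fingers and tongs_c2 above 12 N or contact force between the fingers and tongs_c3 above 12 N)).
It fails at once if the flap is touched on its tray-side face (pinched or hooked) (contact force between the fingers and flap_c2 above 2 N).
It fails at once if the flap is slammed (falling faster than 2.5 rad/s in the last 0.6 rad) (value of joint flap below 0.6 rad and velocity of joint flap below -2.5 rad/s).
It fails at once if a bystander (grinder, ramekin, skewer holder, spatula) is pushed more than 25 mm, or one that stands is tipped (distance of any of grinder, ramekin, skewers, spatula from where it was at the start of the episode above 0.025 m or angle between any of grinder, ramekin, skewers's own z axis and vertical above 0.3 rad).
It also fails if it takes over 54 s, if anything falls off the work surface, if the arm or the gripper's body presses on something with over 40 N, if the wrist force passes 120 N, or if a joint passes its speed limit or range.

## Working session

There is one attempt and no reset: what is moved stays moved. The work goes in short steps, Python scripts to look and compute and a tool call to move; the robot and the scene stay as the last step left them, time stands still between calls to the robot, and variables do not carry over. Pictures are saved under pics/ and viewed, about 8 in all and at most 12, crops included, and the job is handed in when it is done.

Besides the shell and the picture viewer there is one more tool, called as name([rows], argument=value, ...), one row to a line, values as JSON. arm_command: Moves the arm, as the interface text tells. Its arguments: {"type":"object","properties":{"translation":{"type":"array","items":{"type":"array","items":{"type":"number"}}},"turn":{"type":"array","items":{"type":"number"}},"hand":{"type":"array","items":{"type":"number"}}},"required":["translation","turn","hand"]}

```bash
mkdir -p pics
cat > h.py <<'E'
from workcell import *
import numpy as np, cv2
from scipy.spatial.transform import Rotation as R
def w2p(cam,p):
    i=camera_info(cam); q=np.array(i["world_to_cam"])@np.r_[p,1]; u=np.array(i["mtx"])@q[:3]; return u[1]/u[2],u[0]/u[2]
def ray(cam,rc):
    i=camera_info(cam); T=np.linalg.inv(np.array(i["world_to_cam"])); d=np.linalg.inv(np.array(i["mtx"]))@[rc[1],rc[0],1]
    return T[:3,3],T[:3,:3]@d
def at_depth(cam,rc,z): o,d=ray(cam,rc); return o+d*z
def at_height(cam,rc,h): o,d=ray(cam,rc); return o+d*(h-o[2])/d[2]
E
python3 - <<'E'
from h import *
for c in ("side","top"):
    p,d=camera(c); cv2.imwrite(f"pics/{c}0.png",cv2.resize(p[:,:,::-1],(800,500))); np.save(f"pics/{c}0.npy",d)
    o,_=ray(c,(0,0)); print(c,"cam at",o.round(3))
    for n in ("tray","flap_hinge","flap_edge","tongs","tongs_end","tongs_head","grinder","ramekin","skewers","spatula"):
        for r in spot_point(c,n)[:4]:
            l=r["location"]; z=d[int(np.clip(l[0],0,399)),int(np.clip(l[1],0,639))]
            print(n,np.round(r["conf"],2),np.round(l,0),at_depth(c,l,z).round(3) if z>0 else None)
print(get_obs())
E
```

```text
side cam at [ 0.254 -0.816  0.862]
tray 0.76 [182. 348.] [0.612 0.096 0.024]
flap_hinge 0.86 [146. 340.] [0.617 0.193 0.078]
flap_edge 0.61 [ 85. 329.] [ 0.93   1.289 -0.365]
tongs 0.97 [175. 217.] [0.268 0.217 0.024]
tongs 0.96 [178. 325.] [0.538 0.077 0.067]
tongs_end 0.89 [175. 284.] [0.434 0.098 0.086]
tongs_end 0.87 [196. 255.] [ 0.358  0.134 -0.001]
tongs_end 0.47 [238. 338.] [ 0.519 -0.1    0.028]
tongs_head 0.94 [177. 360.] [0.641 0.082 0.047]
tongs_head 0.84 [153. 183.] [0.185 0.338 0.03 ]
grinder 0.84 [238. 336.] [ 0.513 -0.101  0.029]
ramekin 0.82 [222. 386.] [ 0.602 -0.174  0.133]
skewers 0.71 [258. 380.] [ 0.592 -0.193  0.037]
spatula 0.88 [312. 371.] [ 0.527 -0.307  0.011]
top cam at [ 0.322 -0.014  0.944]
tray 0.92 [170. 263.] [0.603 0.105 0.024]
flap_hinge 0.85 [166. 220.] [0.6   0.194 0.08 ]
flap_hinge 0.16 [168. 372.] [ 0.577 -0.145  0.092]
flap_edge 0.96 [144. 172.] [0.594 0.244 0.24 ]
flap_edge 0.57 [145. 329.] [ 0.666 -0.057  0.004]
flap_edge 0.15 [198. 434.] [ 0.519 -0.299  0.011]
tongs 0.85 [318. 203.] [0.269 0.249 0.001]
tongs 0.83 [169. 173.] [0.545 0.24  0.2
[... 571 characters left out ...]
clock': 1.1, 'joint_pos': array([ 1.18600003e+00,  2.40631015e-01,  5.02273914e-03,  1.33519793e+00,
       -2.51671475e-05,  1.57076540e+00]), 'joint_vel': array([ 1.42144823e-03, -6.03720377e-04, -3.78325512e-04,  1.22521524e-03,
        6.36684819e-04,  7.67423450e-05]), 'tau': array([-4.30568816e-04, -3.72223592e+01,  2.52693915e+01,  1.38652100e-03,
        4.96453617e-05,  4.01263364e-06]), 'eef_pos': array([0.18769615, 0.46344516, 0.24529965]), 'tool_rot': array([ 1.91198165e-01,  9.81551456e-01, -7.25287162e-06,  1.14071302e-05]), 'ft_force': array([-0.33638673,  0.51604594, -0.05538859]), 'ft_torque': array([-0.04030356, -0.01335681,  0.01781033]), 'grip_width': 0.08543219297324642}
```

View pics/side0.png

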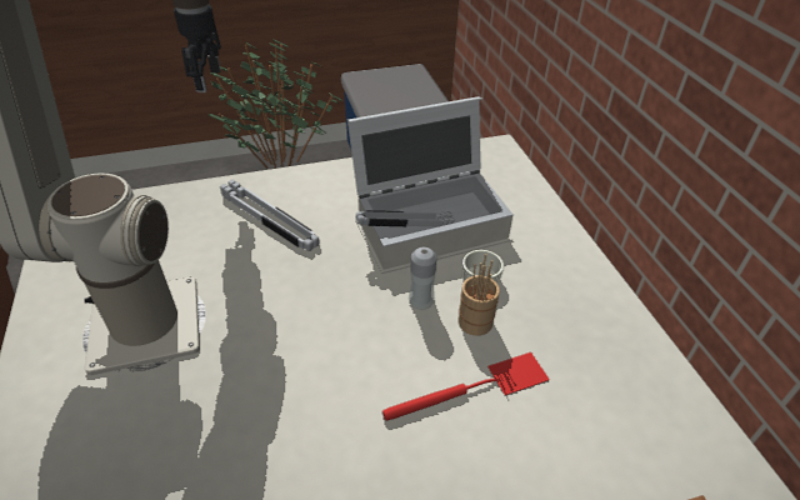

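View pics/top0.png

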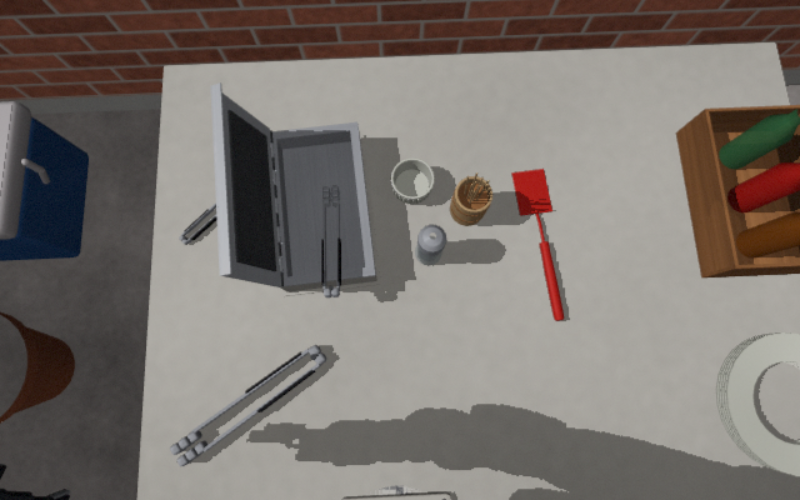

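The side view shows the flap standing open (edge at about row 105–125, col 350–480) and the target tongs lying over the near rim (end at about 360,215). In the top view the target tongs run from (332,292) to (332,190). There is a big look-alike at the near left (175–325, 350–460) and a small one behind the flap (200,225). The ramekin, skewers, grinder and spatula are all to the right of the tray.

Run:
```python
from h import *
import workcell
print([n for n in dir(workcell) if not n.startswith('__')], globals().get('tip_reach'))
i=camera_info("top"); d=np.load("pics/top0.npy"); v,u=np.mgrid[:400,:640]
T=np.linalg.inv(np.array(i["world_to_cam"])); K=np.linalg.inv(np.array(i["mtx"]))
P=(np.stack([u,v,np.ones_like(u)],-1)@K.T*d[...,None])@T[:3,:3].T+T[:3,3]; P=P[d>0]
m=(P[:,0]>.4)&(P[:,0]<.8)&(P[:,1]>0)&(P[:,1]<.22)
rim=P[m&(abs(P[:,2]-.072)<.005)]; r=cv2.minAreaRect(rim[:,:2].astype(np.float32)); print("rim",len(rim),r)
a,b=[at_height("top",np.array(x)*.8,.072) for x in ((275,374),(124,357))]
print("corners",a,b,np.linalg.norm(a-b),"yaw",np.arctan2(*(b-a)[1::-1]))
F=P[(P[:,0]>.42)&(P[:,0]<.78)&(P[:,1]>.15)&(P[:,1]<.32)&(P[:,2]>.12)&(P[:,2]<.27)]
print("flap",len(F),F.min(0),F.max(0)); c=F.mean(0); n=np.linalg.svd(F-c,full_matrices=0)[2][2]; print(c,n)
e=F[F[:,2]>F[:,2].max()-.02]; print("edge fit y=a*x+b",np.polyfit(e[:,0],e[:,1],1), e.min(0),e.max(0))
t=P[(P[:,0]>.40)&(P[:,0]<.5)&(abs(P[:,1]-.097)<.03)&(P[:,2]>.08)]
print("tongs top",len(t),t.min(0),t.max(0))
for x in np.arange(.42,.5,.01):
    s=t[abs(t[:,0]-x)<.005]
    if len(s): print(round(x,3),s[:,1].min().round(3),s[:,1].max().round(3),np.median(s[:,2]).round(3))
```

```text
['Unreachable', 'camera', 'camera_info', 'get_obs', 'job_done', 'search_frame', 'spot_point', 'tip_reach'] 0.014
rim 2339 ((0.6121647357940674, 0.11377959698438644), (0.29764798283576965, 0.16519713401794434), 4.424953937530518)
corners [0.47009579 0.02126883 0.072     ] [0.75928726 0.04357693 0.072     ] 0.2900506144374861 yaw 0.0769871028922509
flap 5597 [0.45140374 0.19340407 0.12012868] [0.75344196 0.25816841 0.2467584 ]
[0.5944393  0.22389279 0.19106303] [-0.07517594  0.95909491 -0.27292039]
edge fit y=a*x+b [0.07916065 0.18959081] [0.45140374 0.21745209 0.22973401] [0.75239194 0.25816841 0.2467584 ]
tongs top 263 [0.43345394 0.07948865 0.08021502] [0.49972049 0.11222201 0.10194689]
0.43 0.084 0.105 0.091
0.44 0.082 0.107 0.098
0.45 0.082 0.109 0.096
0.46 0.079 0.111 0.092
0.47 0.079 0.111 0.09
0.48 0.08 0.112 0.088
0.49 0.081 0.112 0.086
0.5 0.081 0.112 0.084
```

arm_command([
  [-4,-3.2,0],
  [-7,-5.6,0],
  [-10,-8,0],
  [-13,-10.5,0],
  [-16,-13,0],
], turn=[0,0,0,0,0], hand=[1,1,1,1,1])

```text
clock: 1.52
eef_pos: [0.2876, 0.2811, 0.2454]
tool_rot: [0.191, 0.982, 0.0, 0.0]
ft_force: [1.3, 0.1, 0.1]
grip_width: 0.0254
```

arm_command([
  [-3,-2.5,0],
  [-6,-5,0],
  [-10,-8,0],
  [-13,-11,0],
  [-16.6,-13.8,0],
], turn=[-0.11,-0.22,-0.33,-0.42,-0.463], hand=[1,1,1,1,1])

```text
clock: 1.93
eef_pos: [0.3709, 0.1269, 0.2456]
tool_rot: [-0.042, 0.999, 0.0, 0.0]
ft_force: [1.3, 0.6, -1.3]
grip_width: -0.0003
```

arm_command([
  [0,0,0],
  [0,0,0],
  [0,0,0],
], turn=[0,0,0], hand=[1,1,1])

```text
clock: 2.18
eef_pos: [0.3706, 0.1278, 0.2453]
tool_rot: [-0.038, 0.999, 0.0, -0.0]
ft_force: [0.3, -0.3, 0.6]
grip_width: -0.0002
```

arm_command([
  [-1,-1.9,1],
  [-1.9,-3.7,4],
  [-1.9,-3.7,7.5],
  [-1.9,-3.7,11],
  [-1.9,-3.7,13.5],
], turn=[0,0,0,0,0], hand=[1,1,1,1,1])

```text
clock: 2.6
eef_pos: [0.3907, 0.0939, 0.108]
tool_rot: [-0.041, 0.999, -0.0, -0.001]
ft_force: [-0.1, -0.1, 0.4]
grip_width: 0.0
```

arm_command([
  [0,0,1.5],
  [0,0,1.8],
  [0,0,1.8],
  [0,0,1.8],
], turn=[0,0,0,0], hand=[1,1,1,1])

```text
clock: 2.93
eef_pos: [0.3929, 0.0938, 0.0931]
tool_rot: [-0.04, 0.999, 0.0, 0.001]
ft_force: [0.6, 0.6, 0.6]
grip_width: 0.0001
```

Run:
```python
from h import *
p,d=camera("side"); cv2.imwrite("pics/side1.png",cv2.resize(p[120:260,200:400,::-1],(800,560),interpolation=cv2.INTER_CUBIC))
e=get_obs()["eef_pos"]; print(e,get_obs()["clock"]); print("tip px in crop",[(np.array(w2p("side",e-[0,0,k]))-[120,200])*4 for k in (0,.014)])
print("tongs_end px",[(r["conf"],(np.array(r["location"])-[120,200])*4) for r in spot_point("side","tongs_end")])
```

```text
[0.39345325 0.0936538  0.09352241] 2.9833
tip px in crop [array([224.67183483, 275.3785996 ]), array([241.37155285, 276.67896285])]
tongs_end px [(0.73, array([302.4, 215.2])), (0.31, array([409.6, 730. ]))]
```

View pics/side1.png

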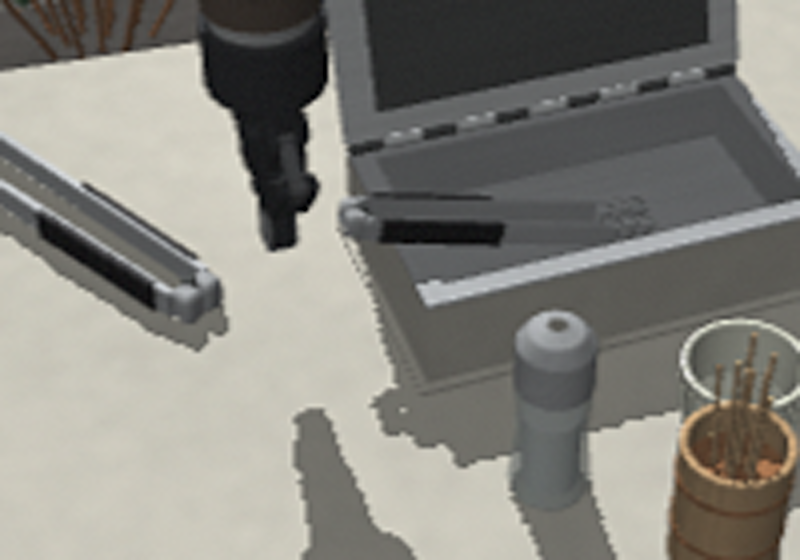

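The closed fingertip is at (278,248) in the crop, level with and behind the tongs' end at (350,215). Now the push along tray +x.

arm_command([
  [-1,0,0.2],
  [-2,0,0.2],
  [-2.7,0,0.2],
  [-3.4,0,0.2],
  [-4.1,0,0.2],
], turn=[0,0,0,0,0], hand=[1,1,1,1,1])

```text
clock: 3.45
eef_pos: [0.4342, 0.0956, 0.0902]
tool_rot: [-0.039, 0.999, 0.0, -0.0]
ft_force: [-0.5, 0.7, -0.0]
grip_width: 0.0003
```

arm_command([
  [-0.7,0,0],
  [-1.4,0,0],
  [-2.1,0,0],
  [-2.8,0,0],
  [-3.4,0,0],
], turn=[0,0,0,0,0], hand=[1,1,1,1,1])

```text
clock: 3.87
eef_pos: [0.4681, 0.0984, 0.0902]
tool_rot: [-0.039, 0.999, 0.0, 0.0]
ft_force: [-0.2, 0.6, 0.1]
grip_width: -0.0
```

arm_command([
  [-0.5,0,0],
  [-1,0,0],
  [-1.4,0,0],
  [-1.4,0,0],
], turn=[0,0,0,0], hand=[1,1,1,1])

```text
clock: 4.2
eef_pos: [0.4826, 0.0996, 0.0906]
tool_rot: [-0.039, 0.999, 0.0, 0.001]
ft_force: [-0.3, 0.5, -0.6]
grip_width: -0.0001
```

Run:
```python
from h import *
p,d=camera("side"); cv2.imwrite("pics/side2.png",cv2.resize(p[120:260,200:400,::-1],(800,560),interpolation=cv2.INTER_CUBIC))
o=get_obs(); print(o["eef_pos"],o["clock"],o["ft_force"])
```

```text
[0.48185095 0.09950252 0.09042647] 4.25 [ 0.17172742  0.40988928 -0.03668048]
```

View pics/side2.png

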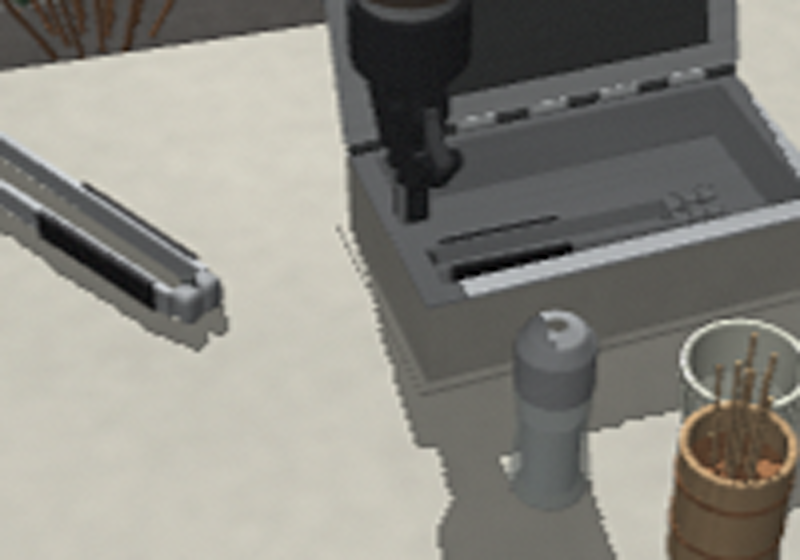

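The tongs lie flat in the tray (end at about 430,260 in the crop, heads at 695,200), and the flap is still up. Next I go up and over to the outer side of the flap.

arm_command([
  [0.5,0,-4],
  [0.5,0,-8],
  [0.5,0,-12],
  [0.5,0,-16],
  [0.5,0,-20],
], turn=[0,0,0,0,0], hand=[1,1,1,1,1])

```text
clock: 4.67
eef_pos: [0.4755, 0.0989, 0.2924]
tool_rot: [-0.039, 0.999, 0.0, 0.0]
ft_force: [2.1, 0.1, -0.7]
grip_width: 0.0001
```

arm_command([
  [0,0,-1],
  [-2,3,-1],
  [-4,6.5,-1],
  [-6,10,-1],
  [-7,13.5,-1],
], turn=[0,0,0,0,0], hand=[1,1,1,1,1])

```text
clock: 5.08
eef_pos: [0.5368, 0.2403, 0.3003]
tool_rot: [-0.038, 0.999, 0.0, 0.001]
ft_force: [-0.1, 0.1, -0.5]
grip_width: 0.0001
```

arm_command([
  [-1,3,0],
  [-2,6,0],
  [-2.5,7,0],
  [-2.5,7,0],
], turn=[0,0,0,0], hand=[1,1,1,1])

```text
clock: 5.42
eef_pos: [0.5547, 0.3138, 0.2988]
tool_rot: [-0.041, 0.999, -0.0, -0.001]
ft_force: [-0.9, -0.9, 0.1]
grip_width: 0.0001
```

arm_command([
  [0,0,3],
  [0,0,6],
  [0,0,8.9],
  [0,0,8.9],
], turn=[0,0,0,0], hand=[1,1,1,1])

```text
clock: 5.75
eef_pos: [0.5511, 0.3077, 0.2043]
tool_rot: [-0.039, 0.999, -0.003, -0.006]
ft_force: [-1.4, -0.4, -1.2]
grip_width: -0.0001
```

arm_command([
  [0,-2,0],
  [0,-4,0],
  [0,-5.5,0],
  [0,-6.3,0],
  [0,-7.1,0],
], turn=[0,0,0,0,0], hand=[1,1,1,1,1])

```text
clock: 6.17
eef_pos: [0.5607, 0.2416, 0.2173]
tool_rot: [-0.039, 0.999, 0.004, 0.002]
ft_force: [-9.3, 5.7, 18.9]
grip_width: 0.0002
```

arm_command([
  [0,-0.8,0],
  [0,-1.6,0],
  [0,-2.4,0],
  [0,-3.2,0],
  [0,-4,0],
], turn=[0,0,0,0,0], hand=[1,1,1,1,1])

```text
clock: 6.58
eef_pos: [0.564, 0.201, 0.2196]
tool_rot: [-0.039, 0.999, 0.003, 0.004]
ft_force: [-8.8, 0.5, 20.1]
grip_width: -0.0001
```

Run:
```python
from h import *
p,d=camera("side"); cv2.imwrite("pics/side3.png",cv2.resize(p[60:260,200:450,::-1],(750,600)))
o=get_obs(); e=o["eef_pos"]; q=e[:2]-[.612,.112]; c,s=np.cos(.078),np.sin(.078); print(e,o["clock"],o["ft_force"],"tray xy",q@[c,s],q@[-s,c])
```

```text
[0.56418405 0.19915508 0.21933708] 6.6333 [-9.90520961  0.8009707  22.42310049] tray xy -0.04087936245961349 0.09061595630106131
```

View pics/side3.png

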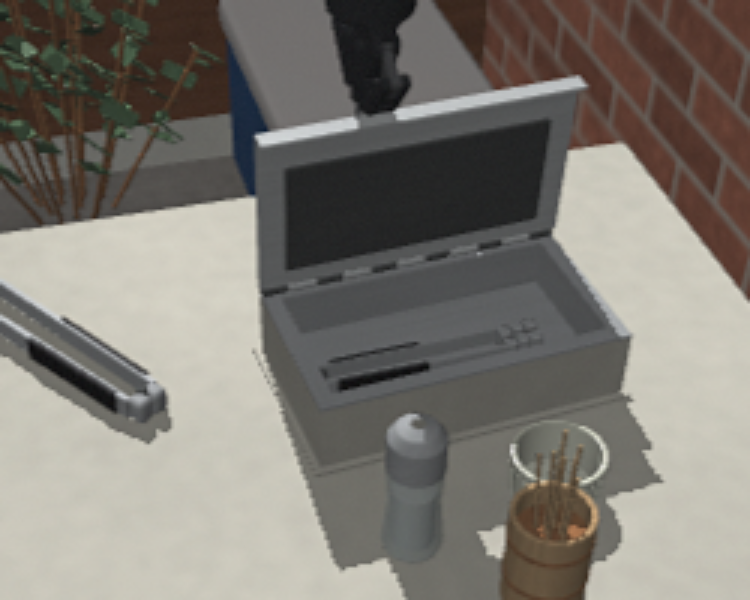

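The tongs lie down in the tray and the flap is about upright (edge from (258,135) to (585,82)). The 20 N upward force means the finger's knuckle is riding on the flap edge. I'll back off, rise, and push with a shallower overlap.

arm_command([
  [0,1,-0.5],
  [0,2,-1.5],
  [0,2,-3],
  [0,2,-3],
  [0,2,-3],
], turn=[0,0,0,0,0], hand=[1,1,1,1,1])

```text
clock: 7.05
eef_pos: [0.5629, 0.22, 0.2433]
tool_rot: [-0.039, 0.999, 0.001, 0.002]
ft_force: [-0.1, 0.4, -0.3]
grip_width: -0.0
```

```bash
cat > st.py <<'E'
from h import *
o=get_obs(); e=o["eef_pos"]; q=e[:2]-[.612,.112]; c,s=np.cos(.078),np.sin(.078); print(e,o["clock"],o["ft_force"].round(1),"tray xy",q@[c,s],q@[-s,c],o["joint_pos"].round(2))
E
python3 st.py
```

```text
[0.56290751 0.22001091 0.24334603] 7.05 [-0.1  0.4 -0.3] tray xy -0.04052691588062883 0.1115078414158996 [ 0.37  0.45  0.3   1.42 -0.    0.29]
```

arm_command([
  [0,-1,0.2],
  [0,-1.7,0.4],
  [0,-2.6,0.5],
  [0,-3.5,0.5],
  [0,-4.5,0.7],
], turn=[0,0,0,0,0], hand=[1,1,1,1,1])

```text
clock: 7.47
eef_pos: [0.565, 0.1748, 0.2336]
tool_rot: [-0.039, 0.999, 0.001, -0.001]
ft_force: [-1.3, 3.4, -0.2]
grip_width: 0.0003
```

```bash
python3 - <<'E'
from h import *
p,d=camera("side"); cv2.imwrite("pics/side4.png",cv2.resize(p[60:260,200:450,::-1],(750,600)))
E
python3 st.py
```

```text
[0.56515203 0.17263056 0.23321243] 7.5167 [-0.6  1.5 -1.4] tray xy -0.04198114551605225 0.06409665667204298 [ 0.3   0.43  0.24  1.39 -0.    0.22]
```

View pics/side4.png

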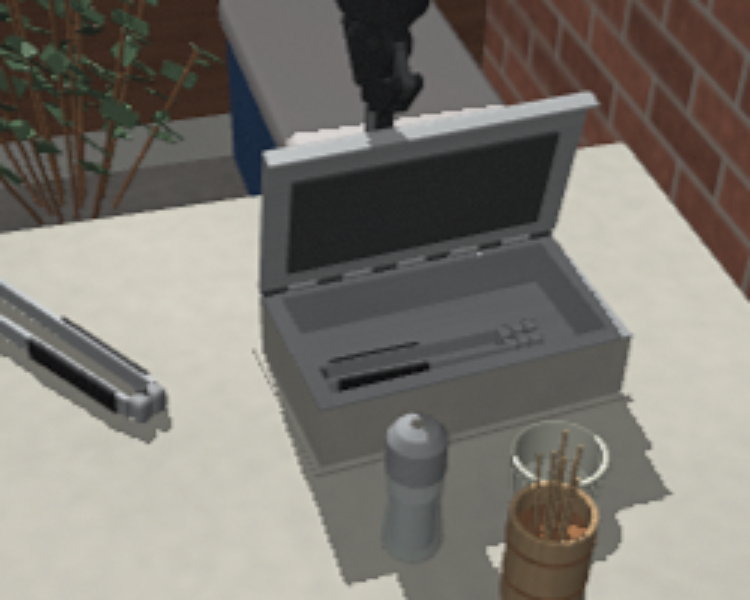

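The flap is being tipped (edge from (265,155) to (598,100)) at about 3 N, with the finger on its outer side. I'll follow the arc down.

arm_command([
  [0,-1,0.1],
  [0,-2.1,0.4],
  [0,-3.1,0.8],
  [0,-4.1,1.3],
  [0,-5.1,1.9],
], turn=[0,0,0,0,0], hand=[1,1,1,1,1])

```text
clock: 7.93
eef_pos: [0.5699, 0.123, 0.2156]
tool_rot: [-0.039, 0.999, -0.0, 0.001]
ft_force: [-1.5, 1.0, 3.9]
grip_width: 0.0001
```

```bash
python3 st.py
```

```text
[0.56986218 0.12298824 0.21556593] 7.9333 [-1.5  1.   3.9] tray xy -0.04115348747129684 0.014238248652372233 [ 0.21  0.42  0.18  1.33 -0.    0.14]
```

arm_command([
  [0,-1,0.7],
  [0,-1.8,1.4],
  [0,-2.6,2.2],
  [0,-3.4,3.0],
  [0,-4.1,3.9],
], turn=[0,0,0,0,0], hand=[1,1,1,1,1])

```text
clock: 8.35
eef_pos: [0.5732, 0.0824, 0.1757]
tool_rot: [-0.039, 0.999, -0.0, 0.001]
ft_force: [0.8, -0.3, 3.2]
grip_width: -0.0003
```

arm_command([
  [0,-0.6,0.9],
  [0,-1,1.6],
  [0,-1.3,2.3],
  [0,-1.6,3.0],
  [0,-1.9,3.7],
], turn=[0,0,0,0,0], hand=[1,1,1,1,1])

```text
clock: 8.77
eef_pos: [0.574, 0.0644, 0.1384]
tool_rot: [-0.039, 0.999, -0.0, -0.0]
ft_force: [-0.8, -0.3, 2.4]
grip_width: -0.0003
```

```bash
python3 st.py
```

```text
[0.5739982  0.06436617 0.13842823] 8.7667 [-0.8 -0.3  2.4] tray xy -0.04159792755915391 -0.044527870588333615 [ 0.11  0.46  0.03  1.15 -0.    0.03]
```

arm_command([
  [0,-0.3,0.7],
  [0,-0.5,1.4],
  [0,-0.7,2.1],
  [0,-0.9,2.8],
  [0,-1,3.5],
], turn=[0,0,0,0,0], hand=[1,1,1,1,1])

```text
clock: 9.18
eef_pos: [0.575, 0.0547, 0.1035]
tool_rot: [-0.039, 0.999, 0.0, -0.0]
ft_force: [-0.6, 1.4, 1.5]
grip_width: 0.0002
```

arm_command([
  [0,0,0.5],
  [0,0,0.9],
  [0,0,1.3],
  [0,0,1.6],
  [0,0,1.6],
], turn=[0,0,0,0,0], hand=[1,1,1,1,1])

```text
clock: 9.6
eef_pos: [0.575, 0.0541, 0.0895]
tool_rot: [-0.039, 0.999, -0.001, 0.0]
ft_force: [-3.8, -1.4, 8.4]
grip_width: 0.0002
```

arm_command([
  [0,0,0.2],
  [0,0,0.3],
  [0,0,0.3],
  [0,0,0.3],
], turn=[0,0,0,0], hand=[1,1,1,1])

```text
clock: 9.93
eef_pos: [0.575, 0.0541, 0.0894]
tool_rot: [-0.039, 0.999, -0.0, 0.001]
ft_force: [-8.6, -2.5, 23.3]
grip_width: -0.0002
```

arm_command([
  [0,0,-1],
  [0,0,-4],
  [0,0,-8],
  [0,0,-12],
  [0,0,-15],
], turn=[0,0,0,0,0], hand=[1,1,1,1,1])

```text
clock: 10.35
eef_pos: [0.5756, 0.0547, 0.2385]
tool_rot: [-0.039, 0.999, 0.0, 0.001]
ft_force: [1.1, 0.4, 0.2]
grip_width: 0.0002
```

arm_command([
  [4,0,0],
  [8,0,0],
  [12,0,0],
  [15,0,0],
  [15,0,0],
], turn=[0,0,0,0,0], hand=[1,1,1,1,1])

```text
clock: 10.77
eef_pos: [0.419, 0.0424, 0.2347]
tool_rot: [-0.039, 0.999, -0.0, -0.003]
ft_force: [0.1, 0.3, -0.9]
grip_width: 0.0001
```

Run:
```python
from h import *
p,d=camera("side"); cv2.imwrite("pics/side5.png",cv2.resize(p[60:260,200:450,::-1],(750,600)))
p,d=camera("top"); i=camera_info("top"); v,u=np.mgrid[:400,:640]
T=np.linalg.inv(np.array(i["world_to_cam"])); K=np.linalg.inv(np.array(i["mtx"]))
P=(np.stack([u,v,np.ones_like(u)],-1)@K.T*d[...,None])@T[:3,:3].T+T[:3,3]; P=P[d>0]
q=P[:,:2]-[.612,.112]; c,s=np.cos(.078),np.sin(.078); x,y=q@[c,s],q@[-s,c]
for a in (-.08,-.06,-.03,0,.03,.06): 
    m=(abs(y-a)<.008)&(x>-.05)&(x<.13)&(P[:,2]<.15); print(a,m.sum(),np.median(P[m,2]).round(4))
print(get_obs()["ft_force"],get_obs()["clock"])
```

```text
-0.08 14 0.0753
-0.06 1 0.0763
-0.03 33 0.0754
0 36 0.0747
0.03 39 0.0752
0.06 40 0.075
[0.79820405 0.32758867 0.15992453] 10.8667
```

View pics/side5.png

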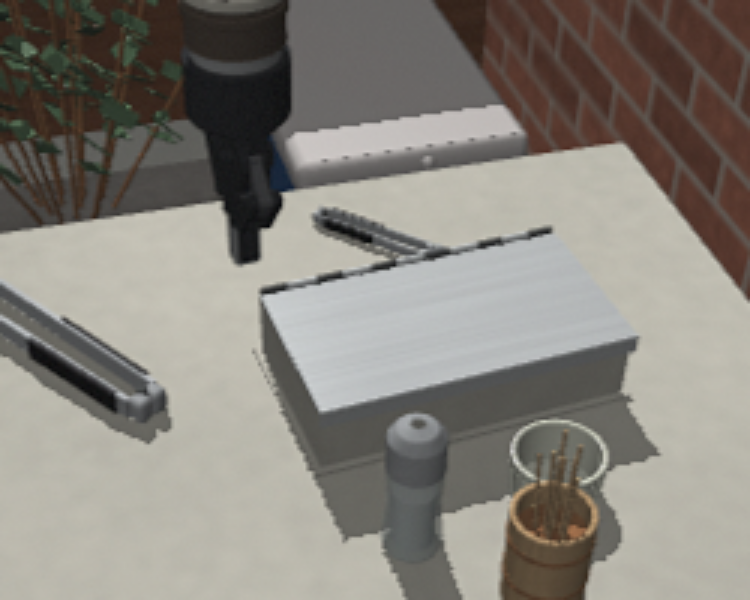

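The flap is flat on the rim: its top measures 75 mm all across. The hand is clear, and the grinder (415,480), ramekin (560,455) and skewers (553,530) stand as before.

```bash
python3 -c "
from workcell import *
job_done(); print(get_obs()['clock'])"
```

```text
the job is handed in; nothing more can be done
the job is handed in; nothing more can be done
```

The tray is shut and the job is handed in, at about 11 s on the clock out of the 54 s allowed. `job_done()` gave no verdict.

- **Tongs:** I pushed the handle end along the tray with the closed fingertips until the tongs dropped in. The pictures showed them lying wholly in the tray while the flap was still up.
- **Flap:** I tipped it from its outer side and eased it down along its arc at 2 to 4 N, then pressed it shut with about 23 N on the top face.
- **Last checks:** The depth image puts the flap's top 75 to 76 mm above the ledge at every point sampled across it, against 75.5 mm when shut. The hand was clear and the force close to zero. The grinder, ramekin and skewer holder stood as before. The spatula was outside that last crop and I did not measure it again, but the arm never came near it.
- **One hitch:** On the first push the gripper sat too low, and it rode on the flap's edge with about 22 N. I backed off, rose 3 cm and pushed again with a shallower overlap.

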